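Clamp the culture dish and hold the viewer's shutter half open

TASK

On the white dish viewer, first press the red pad of the clamp lever down until its detent catches and it stays down over the dish. Then use the blue tab to draw the sprung shutter out to half open (pointer at the long red mark) and keep holding it there: the program finishes while the gripper still holds the tab, because the shutter springs shut if let go. Never open the shutter beyond three quarters, and leave the dish in its place and the bottle and beaker beside the viewer undisturbed.

Things in the scene. Friction and masses are not known exactly. Their poses are not given: they have to be found in the camera images.
- viewer: White low lamp box fixed to the bench, deck 40 mm high, yaw -0.4..0.3 rad. Own frame: origin on the bench; x away from the robot, y left, z up; box spans x -100..90, y -130..105 mm. Two rails along y at x +-37 mm (top z 50) guide the shutter and carry the dish over the lamp window. Scale beside the tab: black marks = closed and fully open, grey = quarters, long red = half.
- clamp_lever (a joint): Steel fork lever hinged behind the dish at viewer x 79, y 45, z 71 mm, axis along y. Rad: 0 = raised (sprung up), grows as its red pad is pressed down, 0.30 = hard stop, fork level just above the dish lid. The detent gives way at about 0.26; past it the lever snaps to 0.30 and stays down; released earlier it rises again.
- lever_pad (a point): Centre of the upper face of the red pad, 30 (x) x 40 (y) x 8 mm, 145 mm from the hinge. In the viewer's frame it is at x -58, y 45, z 119 mm raised and x -66, y 45, z 76 mm latched. Press it down with shut fingers: light (1 N) until the detent is met at 0.21 rad, which takes up to about 8 N.
- shutter (a joint): Dark shutter plate sliding on the deck under the dish, with the blue tab on it. In m: 0 = closed, grows as the tab moves along the viewer's -y, away from the dish; 0.030 = half open, 0.060 = fully open. A spring pulls it shut with 3 N at 0, 7.5 N at 0.030 and 12 N at 0.060; it stays nowhere by itself.
- shutter_tab: Upright blue tab on the shutter, 30 mm wide along the viewer's x, 10 mm thick along y, z 44 to 96 mm, yellow pointer at its foot. Pinch it from above or push its dish-side face. Its centre is at viewer x 0, y -45 mm closed (dish rim at y 0), y -75 mm half open. Origin: on the bench plane below the tab's centre; axes as the viewer's.
- tab_top (a point): Centre of the tab's top face, z 96 mm.
- dish: Round clear lidded culture dish with pale agar, 91 mm across, 16 mm high, loose, standing on the viewer's rails between four pins. Origin: centre of its underside.
- dish_rest (a point): Where the centre of the dish's underside belongs: viewer frame x 0, y 45, z 50 mm.
- dye_bottle: Amber bottle with white screw cap, 46 mm across, 95 mm high, loose bystander on the bench. Origin: centre of its underside.
- beaker: Clear glass beaker, 68 mm across, 87 mm high, loose bystander on the bench. Origin: centre of its underside.

How it is judged:
By the outcome, as a careful person would: the job done as asked, in the order asked, and still so for the second after the job is handed in, while the arm keeps its last pose, push and grip.
It also fails if it takes over 38 s, if anything falls off the work surface, if the arm or the gripper's body presses on something with over 40 N, if the wrist force passes 120 N, or if a joint passes its speed limit or range.

ROBOT

A 6-joint arm with a two-finger parallel gripper is mounted at the origin on a cart in front of the work surface, level with it; the furniture and walls round the work are solid. World frame = base frame: x ahead of the robot, y to its left, z up, the work surface at z = 0. Lengths are in m, angles in degrees, forces in N, time in s.
With the tool pointing down it reaches from about 0.3 to 0.75 m from the base axis. Payload 8.5 kg.
Tool frame: the origin (TCP) lies on the centre line of the jaws, within the pads' length; the fingertips stand 11 mm ahead of it and the grasp point (between the pads) lies 8 mm behind it; z points along the fingers, y is the line along which they close (so a half turn about z gives the same grasp; the last joint's range is limited). The gripper opens to 85 mm and grips with 20 to 120 N. Pads are 22 mm wide; open, the fingers measure 114 mm over their backs; the gripper's body (76 mm by 85 mm) begins 54 mm behind the grasp point. The pads swing forward as they close: fully open they stand 13 mm farther back than shut.
Start: joints at [51.263, 21.807, 74.336, -0, 83.858, -12.336], TCP at [0.245, 0.493, 0.219] pointing down, gripper open.
Joint ranges: [-178.18, 178.18], [-50.72, 133.34], [12.68, 142.11], [-81.47, 261.47], [9.98, 163.14], [-165.26, 165.26]. Speed limits (degrees/s): [136.94, 136.94, 180, 180, 180, 180].

INTERFACE

Orientations are given as a 3x3 rotation matrix whose columns are the frame's x, y, z axes.
In Python, from rig import env, vision, order gives the robot as it stands (env), with the cameras (vision) and the job (order).
- The arm moves only by the shell command python3 nudge.py 'ROWS' [FORCE]. ROWS is one flat JSON list of numbers that holds 1 to 10 rows one after another, with no inner brackets; each row has 5 numbers: dx, dy, dz in shares of the most that a row can go, 1 being 50 mm, then a turn about the tool's z in shares of 360 degrees (1.0 is 360 degrees), then the finger opening in m; each row shifts and turns the commanded pose from where the row before left it, along the tool's axes as they then stand; what a row does not reach is not made up. A row lasts 1/10 s, in which the tool goes at most 0.05 m and 8.59 degrees, less where a joint would pass 70% of its speed; a pose out of reach is approached as far as the arm can. The fingers move at their own pace and stop on an object; FORCE is the grip in N (left out, the last holds). Time passes only in rows, so rows that do not move let the fingers close. It prints the time, the measured TCP pose, the force, the opening and the grip force at its end. Shift and turn numbers lie between -1 and 1, and a call with a number outside is refused. Input that does not fit is refused with a message, and nothing moves.
- env.observe(): the state, without advancing time (a new reading comes with each control period).
- vision.get_image(name): name is "side" or "top" or "wrist"; returns a dict with "pixels" (480x640x3 uint8, red, green, blue), "K" (3x3 intrinsics, pixels), "distortion" ([k1, k2, p1, p2, k3] as OpenCV has them; the pictures are not rectified), "extrinsics" (4x4, takes a point from world to camera coordinates). Camera axes: x right, y down, z forward; pixel columns grow to the right and rows downward; lengths in m; the calibration is good to about 2 mm. A picture is of the moment at which its call begins. There is no depth.
- order.close_job(): hands the job in; it is judged then, once.
The state is a dict: "time_s": time; "q": joint angles; "qvel": joint speeds; "joint_efforts": joint torques, N m; "position": TCP position; "tool_rot": TCP orientation; "ft_force": force on the tool from outside, world axes, zero at the start; "wrist_torque": the same for the moment, N m; "grip_width": finger opening in m; "gripper_force": force on a finger pad.
Only numpy, scipy, OpenCV 4.12 (cv2) and the standard library are available. Lean on these libraries where they do the work, as an engineer would, in place of code of your own. Each camera call takes 0.05 s, during which the arm holds its last target. There are 200 camera calls.

## Working session

There is one attempt and no reset: what is moved stays moved. The work goes in short steps, Python scripts to look and compute and a shell command to move; the robot and the scene stay as the last step left them, time stands still between calls to the robot, and variables do not carry over. Pictures are saved under pics/ and viewed, at most 10 in all, crops included, and the job is handed in when it is done.

```bash
ls; mkdir -p pics
python3 - <<'E'
from rig import env, vision, order
import cv2,numpy as np
s=env.observe();print(s['time_s'],s['position'],np.round(s['tool_rot'],3).tolist(),s['grip_width'])
for n in ['side','top']:
    im=vision.get_image(n);cv2.imwrite(f'pics/{n}0.png',im['pixels'][:,:,::-1])
    np.savez(f'pics/{n}0.npz',**{k:np.array(v) for k,v in im.items()})
E
```

```text
nudge.py
pics
rig.py
0.0 [0.24435322 0.49237776 0.21840383] [[-0.896, 0.445, -0.001], [0.445, 0.896, -0.001], [0.0, -0.001, -1.0]] 0.08510916606789962
```

View pics/top0.png

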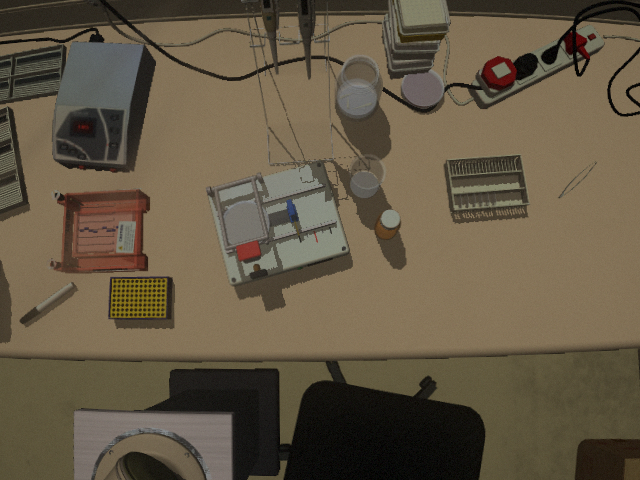

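View pics/side0.png

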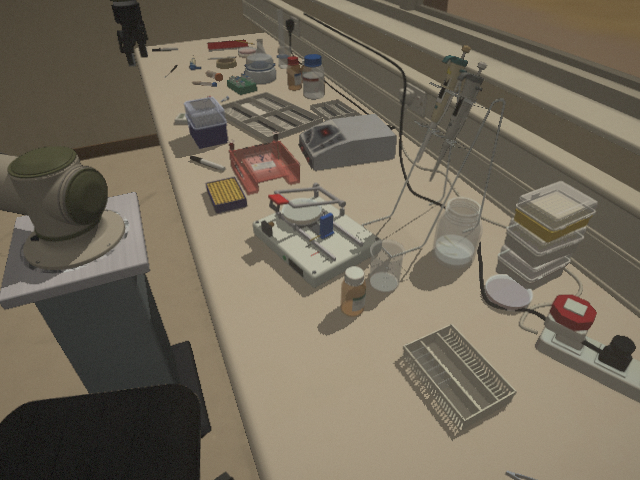

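The top view shows the red pad at about (249,251), the blue tab at (292,211), and the box corners near (208,188), (322,163), (350,251) and (234,284). In the side view the pad is at (278,201) and the tab at (326,225). Next I triangulate.

```bash
cat > h.py <<'E'
import cv2,numpy as np
def ray(d,uv):
    p=cv2.undistortPoints(np.array([[uv]],float),d['K'],d['distortion'])[0,0]
    R=d['extrinsics'][:3,:3];t=d['extrinsics'][:3,3]
    v=R.T@np.array([p[0],p[1],1]);return -R.T@t,v/np.linalg.norm(v)
def plane(d,uv,z):
    c,v=ray(d,uv);return c+v*(z-c[2])/v[2]
def tri(a,ua,b,ub):
    c1,v1=ray(a,ua);c2,v2=ray(b,ub)
    s=np.linalg.lstsq(np.c_[v1,-v2],c2-c1,rcond=None)[0]
    p,q=c1+s[0]*v1,c2+s[1]*v2;return (p+q)/2,np.linalg.norm(p-q)
def mask(d,col,box):
    h=cv2.cvtColor(d['pixels'],cv2.COLOR_RGB2HSV)
    H,S,V=[h[...,i].astype(int) for i in range(3)]
    m=((S>130)&(V>50)&((H>105)&(H<130) if col=='blue' else (H<8)|(H>172)))
    o=np.zeros_like(m);x0,y0,x1,y1=box;o[y0:y1,x0:x1]=m[y0:y1,x0:x1]
    n,l,st,c=cv2.connectedComponentsWithStats(o.astype(np.uint8))
    i=1+np.argmax(st[1:,4]);return c[i],st[i],l==i
E
python3 - <<'E'
from h import *
T=dict(np.load('pics/top0.npz'));S=dict(np.load('pics/side0.npz'))
for c,bt,bs in [('red',(225,230,275,270),(262,190,300,215)),('blue',(275,190,310,230),(310,205,340,245))]:
    a,sa,_=mask(T,c,bt);b,sb,_=mask(S,c,bs)
    print(c,a,sa,b,sb,tri(T,a,S,b))
    print(' plane',plane(T,a,.119 if c=='red' else .08))
print(ray(T,(280,220)))
out=[]
for n,d,b in [('t',T,(195,150,405,295)),('s',S,(245,175,410,330))]:
    x0,y0,x1,y1=b;k=800/(x1-x0)
    out.append(cv2.resize(d['pixels'][y0:y1,x0:x1,::-1],(800,int((y1-y0)*k)),interpolation=cv2.INTER_CUBIC)[:600])
    cv2.imwrite(f'pics/crop_{n}.png',out[-1]);print(b,k)
E
```

```text
red [248.01445087 250.34104046] [236 241  25  20 346] [277.8487395 198.6302521] [269 194  19  10 119] (array([ 0.44618907, -0.20747076,  0.11495454]), np.float64(0.0017361045980008654))
 plane [ 0.44643406 -0.20828224  0.119     ]
blue [291.1 211.2] [289 207   6   9  20] [325.3125 215.9375] [321 214  10   5  16] (array([ 0.52138652, -0.28163591,  0.09574986]), np.float64(0.0039953313258246385))
 plane [ 0.52309396 -0.28006245  0.08      ]
(array([ 0.32238747, -0.33978063,  0.93601307]), array([ 0.21003487,  0.09094449, -0.97345491]))
(195, 150, 405, 295) 3.8095238095238093
(245, 175, 410, 330) 4.848484848484849
```

View pics/crop_t.png

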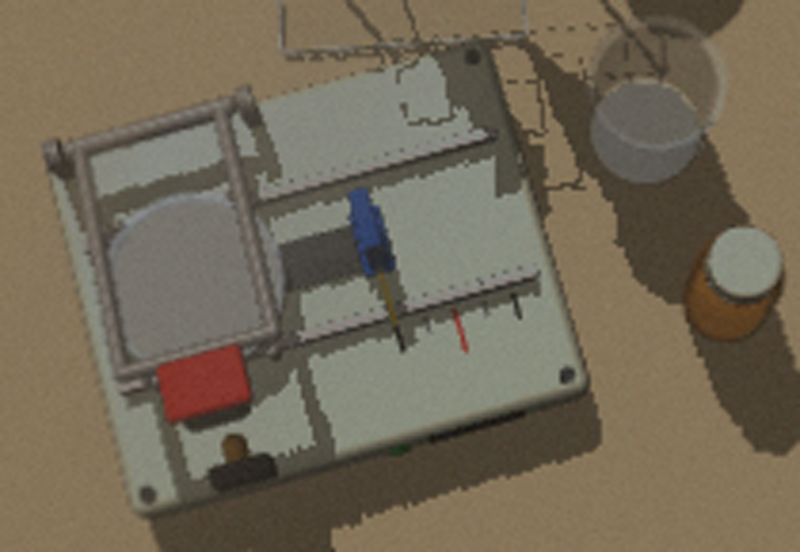

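The crop shows the deck screws at about (472,56), (567,375) and (148,495). The pad top is centred near (205,380). The tab runs from (350,190) to (392,275), and its pointer is at the first black mark (403,350), with the red mark at (464,350). The bottle is about 55 mm beyond the −y edge.

Run:
```python
from h import *
T=dict(np.load('pics/top0.npz'));S=dict(np.load('pics/side0.npz'))
f=lambda u,v,z:plane(T,(195+(u+.5)/3.8095-.5,150+(v+.5)/3.8095-.5),z)[:2]
A,B,C=f(148,495,.04),f(567,375,.04),f(472,56,.04)
print(A,B,C,'len',np.linalg.norm(A-B),np.linalg.norm(C-B))
y=A-B;x=C-B;a1=np.arctan2(-y[0],y[1]);a2=np.arctan2(x[1],x[0]);print('yaw',a1,a2)
yaw=(a1*207+a2*166)/373
R=np.array([[np.cos(yaw),-np.sin(yaw)],[np.sin(yaw),np.cos(yaw)]])
O=(A+C)/2-R@[-.005,-.0125];print('O',O,yaw)
for n,p in dict(pad=(-.058,.045),padlatch=(-.066,.045),tab=(0,-.045),tabhalf=(0,-.075),dish=(0,.045)).items():print(n,O+R@p)
print('pad meas',f(205,380,.119),'tab blue tri -> viewer',R.T@(np.array([.5214,-.2816])-O),'red',R.T@(f(205,380,.119)-O))
print('ptr mark closed',R.T@(f(397,325,.04)-O),'red mark',R.T@(f(457,312,.04)-O),'open',R.T@(f(514,295,.04)-O))
print('bottle top',f(745,262,.095),'beaker base',f(645,135,.0), R.T@(f(745,262,.095)-O),R.T@(f(645,135,.0)-O))
s=[.24435,.49238];print('bearing')
```

```text
[ 0.40363695 -0.16865978] [ 0.45968609 -0.3753265 ] [ 0.6250123  -0.33092514] len 0.21413229518019508 0.1711847994898466
yaw 0.2648350509420425 0.26237679670831937
O [ 0.51589306 -0.23642122] 0.26374102895062684
pad [ 0.44816738 -0.20809751]
padlatch [ 0.44044401 -0.21018306]
tab [ 0.52762429 -0.27986519]
tabhalf [ 0.53544511 -0.30882783]
dish [ 0.50416183 -0.19297726]
pad meas [ 0.44808853 -0.20900978] tab blue tri -> viewer [-0.00646132 -0.04505219] red [-0.05831394  0.04413983]
ptr mark closed [-0.04306649 -0.04563348] red mark [-0.04502144 -0.07600172] open [-0.04461764 -0.10555798]
bottle top [ 0.50331424 -0.45790647] beaker base [ 0.59322985 -0.42124396] [-0.06988374 -0.21054739] [ 0.02648041 -0.19859308]
bearing
```

View pics/crop_s.png

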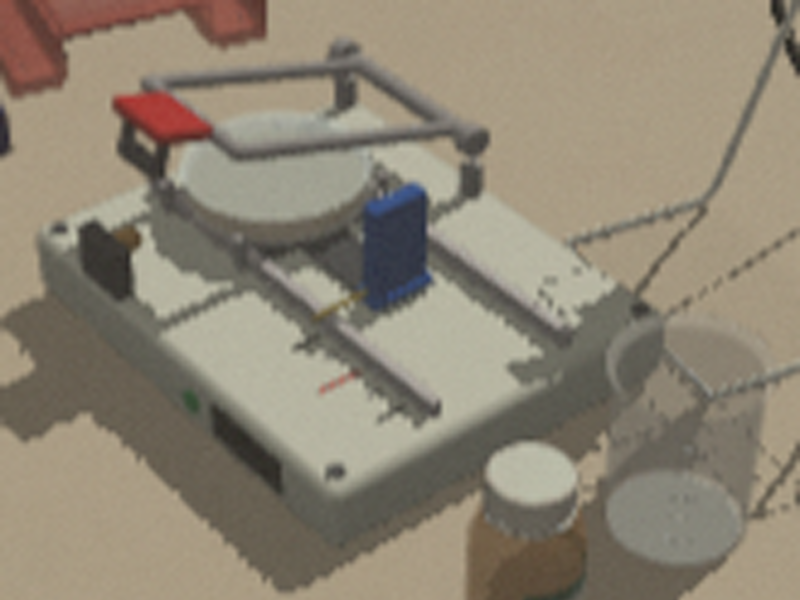

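The geometry agrees well: viewer origin (0.516, −0.236), yaw 0.264 rad. The pad, tab and marks all match to about 1 mm. Next I travel above the pad with fingers shutting, then rotate by +138.5°.

The rows are not in the units I measure in: shifts go in shares of 50 mm and turns go in shares of 360 degrees. I convert before sending: -0.0337 m is -0.674, -0.0307 m is -0.614.

```bash
python3 nudge.py '[-0.614, -0.674, 0, 0, 0, -0.614, -0.674, 0, 0, 0, -0.614, -0.674, 0, 0, 0, -0.614, -0.674, 0, 0, 0, -0.614, -0.674, 0, 0, 0, -0.614, -0.674, 0, 0, 0, -0.614, -0.674, 0, 0, 0, -0.614, -0.674, 0, 0, 0]' 40
python3 nudge.py '[-0.614, -0.674, 0, 0, 0, -0.614, -0.674, 0, 0, 0, -0.614, -0.674, 0, 0, 0, -0.614, -0.674, 0, 0, 0, -0.614, -0.674, 0, 0, 0, -0.614, -0.674, 0, 0, 0, -0.614, -0.674, 0, 0, 0, -0.614, -0.674, 0, 0, 0]'
python3 nudge.py '[0, 0, 0, 0.0236, 0, 0, 0, 0, 0.0236, 0, 0, 0, 0, 0.0236, 0, 0, 0, 0, 0.0236, 0, 0, 0, 0, 0.0236, 0, 0, 0, 0, 0.0236, 0, 0, 0, 0, 0.0236, 0, 0, 0, 0, 0.0236, 0]'
python3 nudge.py '[0, 0, 0, 0.0236, 0, 0, 0, 0, 0.0236, 0, 0, 0, 0, 0.0236, 0, 0, 0, 0, 0.0236, 0, 0, 0, 0, 0.0236, 0, 0, 0, 0, 0.0236, 0, 0, 0, 0, 0.0236, 0, 0, 0, 0, 0.0236, 0, 0, 0, 0, 0.0069, 0, 0, 0, 0, 0, 0]'
cat > st.py <<'E'
from rig import env, vision, order
import numpy as np
s=env.observe();O=np.array([.5159,-.2364]);a=.2637
R=np.array([[np.cos(a),-np.sin(a)],[np.sin(a),np.cos(a)]])
p=np.array(s['position']);T=np.array(s['tool_rot'])
print('t',s['time_s'],'viewer xy mm',np.round(1e3*R.T@(p[:2]-O),1),'z',round(p[2],4),'F',np.round(s['ft_force'],1),'w',round(s['grip_width'],4),'gf',s['gripper_force'])
print('tool axes in viewer',np.round(R.T@T[:2,:2],3).tolist(),'q',np.round(s['q'],1))
E
python3 st.py
```

```text
time_s: 0.9
position: [0.3446, 0.1402, 0.219]
tool_rot: [[-0.896, 0.444, -0.0], [0.444, 0.896, 0.0], [0.0, 0.0, -1.0]]
ft_force: [0.9, 0.8, -0.3]
grip_width: 0.0001
gripper_force: 0.0
time_s: 1.7
position: [0.4448, -0.2107, 0.2188]
tool_rot: [[-0.896, 0.445, -0.0], [0.445, 0.896, 0.0], [0.001, 0.0, -1.0]]
ft_force: [-0.2, -0.2, -0.6]
grip_width: -0.0001
gripper_force: 0.0
time_s: 2.5
position: [0.4446, -0.2087, 0.2187]
tool_rot: [[0.083, 0.997, -0.001], [0.997, -0.083, 0.0], [0.0, -0.001, -1.0]]
ft_force: [0.7, 0.0, -0.8]
grip_width: -0.0
gripper_force: 0.0
time_s: 3.5
position: [0.4446, -0.2087, 0.2187]
tool_rot: [[0.966, 0.26, -0.001], [0.26, -0.966, 0.0], [-0.0, -0.001, -1.0]]
ft_force: [-0.1, 0.3, 0.2]
grip_width: -0.0004
gripper_force: 0.0
t 3.5 viewer xy mm [-61.6  45.4] z 0.2187 F [-0.1  0.3  0.2] w -0.0004 gf 0.0
tool axes in viewer [[1.0, -0.0], [-0.0, -1.0]] q [-39.   15.9  83.3  -0.   80.8  35.9]
```

Converted, 0.04 m is 0.8, 0.01 m is 0.2.

```bash
python3 nudge.py '[0, 0, 0.8, 0, 0, 0, 0, 0.8, 0, 0, 0, 0, 0.2, 0, 0, 0, 0, 0.2, 0, 0, 0, 0, 0.2, 0, 0, 0, 0, 0, 0, 0]'; python3 nudge.py '[0, 0, 0.1, 0, 0, 0, 0, 0.1, 0, 0, 0, 0, 0.1, 0, 0, 0, 0, 0, 0, 0]'; python3 st.py
```

```text
time_s: 4.1
position: [0.4449, -0.2089, 0.109]
tool_rot: [[0.965, 0.261, 0.0], [0.261, -0.965, -0.0], [0.0, 0.0, -1.0]]
ft_force: [0.6, 0.6, 0.8]
grip_width: -0.0
gripper_force: 0.2
time_s: 4.5
position: [0.4447, -0.2087, 0.0936]
tool_rot: [[0.965, 0.26, -0.0], [0.26, -0.965, 0.0], [-0.0, -0.001, -1.0]]
ft_force: [-0.8, 0.5, 1.0]
grip_width: -0.0002
gripper_force: 0.3
t 4.5 viewer xy mm [-61.6  45.3] z 0.0936 F [-0.8  0.5  1. ] w -0.0002 gf 0.2757310797460377
tool axes in viewer [[1.0, -0.0], [-0.0, -1.0]] q [-39.   23.9  94.5   0.   61.6  35.9]
```

Tip z is now 0.083, about the point where the catch should give way. I press a few mm more.

Converted, 0.002 m is 0.04.

```bash
python3 nudge.py '[0, 0, 0.04, 0, 0, 0, 0, 0.04, 0, 0, 0, 0, 0, 0, 0]'; python3 nudge.py '[0, 0, 0.04, 0, 0, 0, 0, 0.02, 0, 0, 0, 0, 0, 0, 0]'
```

```text
time_s: 4.8
position: [0.4448, -0.2088, 0.0899]
tool_rot: [[0.965, 0.26, -0.0], [0.26, -0.965, 0.0], [-0.0, -0.0, -1.0]]
ft_force: [-0.1, 0.4, -0.2]
grip_width: 0.0001
gripper_force: 0.3
time_s: 5.1
position: [0.4447, -0.2088, 0.0869]
tool_rot: [[0.965, 0.26, -0.0], [0.26, -0.965, 0.0], [-0.0, -0.0, -1.0]]
ft_force: [-0.9, -0.9, 1.5]
grip_width: -0.0001
gripper_force: 0.3
```

Converted, 0.001 m is 0.02.

```bash
python3 nudge.py '[0, 0, 0.02, 0, 0, 0, 0, 0.02, 0, 0, 0, 0, 0, 0, 0]'
python3 - <<'E'
from rig import env, vision, order
import cv2
d=vision.get_image('side')
cv2.imwrite('pics/s1.png',cv2.resize(d['pixels'][100:265,225:425,::-1],(720,594),interpolation=cv2.INTER_CUBIC))
E
```

```text
time_s: 5.4
position: [0.4447, -0.2088, 0.0849]
tool_rot: [[0.965, 0.26, -0.0], [0.26, -0.965, 0.0], [-0.0, -0.0, -1.0]]
ft_force: [-0.4, -0.7, 0.9]
grip_width: 0.0001
gripper_force: 0.3
```

View pics/s1.png

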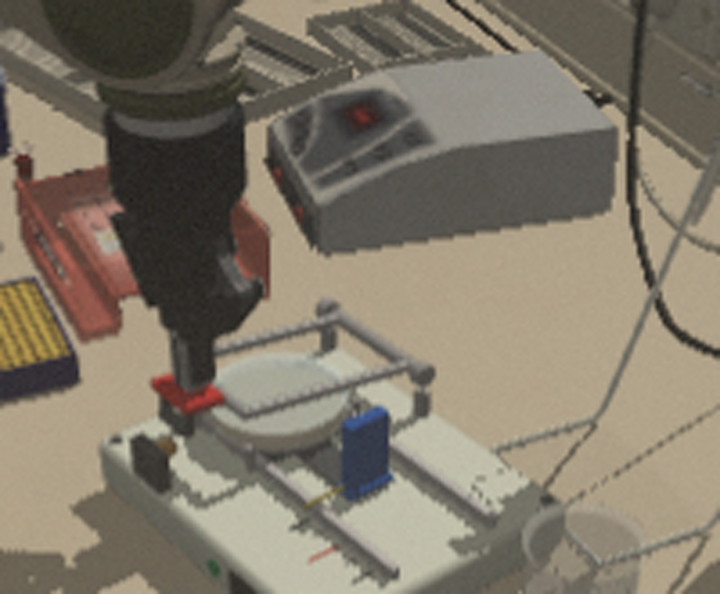

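The picture shows the fingertips on the pad at (190,390), with the lever partly down and not yet level. I keep pressing and watch the force.

Converted, 0.001 m is 0.02.

```bash
for i in 1 2 3 4; do python3 nudge.py '[0, 0, 0.02, 0, 0, 0, 0, 0.02, 0, 0, 0, 0, 0, 0, 0]' | egrep 'pos|ft_'; done
```

```text
position: [0.4447, -0.2087, 0.0829]
ft_force: [-0.9, 0.2, 1.0]
position: [0.4447, -0.2088, 0.0809]
ft_force: [-0.8, -0.7, 0.3]
position: [0.4447, -0.2088, 0.0789]
ft_force: [-0.1, 0.2, 0.3]
position: [0.4447, -0.2088, 0.0769]
ft_force: [-0.8, 0.2, 1.5]
```

Run:
```python
from rig import env, vision, order
import cv2,numpy as np
from h import *
a=vision.get_image('side');b=vision.get_image('top')
for n,d,bx in [('side',a,(255,185,300,225)),('top',b,(215,225,285,280))]:
    c,s,_=mask(d,'red',bx);print(n,c,s)
A=cv2.resize(a['pixels'][170:240,245:345,::-1],(800,560),interpolation=cv2.INTER_CUBIC)
cv2.imwrite('pics/s2.png',A)
```

```text
side [276.28712871 212.43564356] [267 207  20  11 101]Traceback (most recent call last):
  File "<stdin>", line 6, in <module>
  File "h.py", line 18, in mask
    i=1+np.argmax(st[1:,4]);return c[i],st[i],l==i
        ~~~~~~~~~^^^^^^^^^^
    return _wrapfunc(a, 'argmax', axis=axis, out=out, **kwds)
    return bound(*args, **kwds)
ValueError: attempt to get argmax of an empty sequence
```

Run:
```python
from rig import env, vision, order
from h import *
a=vision.get_image('side');O=np.array([.5159,-.2364]);y=.2637
R=np.array([[np.cos(y),-np.sin(y)],[np.sin(y),np.cos(y)]])
E=a['extrinsics'];rv=cv2.Rodrigues(E[:3,:3])[0]
P=lambda p:cv2.projectPoints(np.array([[*(O+R@np.array(p[:2])),p[2]]]),rv,E[:3,3],np.array(a['K']),np.array(a['distortion']))[0].ravel()
for th in (0,.21,.26,.30):
    r=.145;x0=np.array([-.137,.048]);  # offset hinge->pad raised
    c,s=np.cos(th),np.sin(th);o=np.array([x0[0]*c-x0[1]*s,x0[0]*s+x0[1]*c])
    p=(.079+x0[0]*c-(.048)*s*1, .045, .071+ .048*c+x0[0]*s);print(th,np.round(p,3),P(p))
cv2.imwrite('pics/s2.png',cv2.resize(a['pixels'][170:240,245:345,::-1],(800,560),interpolation=cv2.INTER_CUBIC))
```

```text
0 [-0.058  0.045  0.119] [279.09658613 196.88795612]
0.21 [-0.065  0.045  0.089] [277.30280366 209.51023012]
0.26 [-0.066  0.045  0.082] [277.24546893 212.36772377]
0.3 [-0.066  0.045  0.076] [277.30026729 214.60068932]
```

View pics/s2.png

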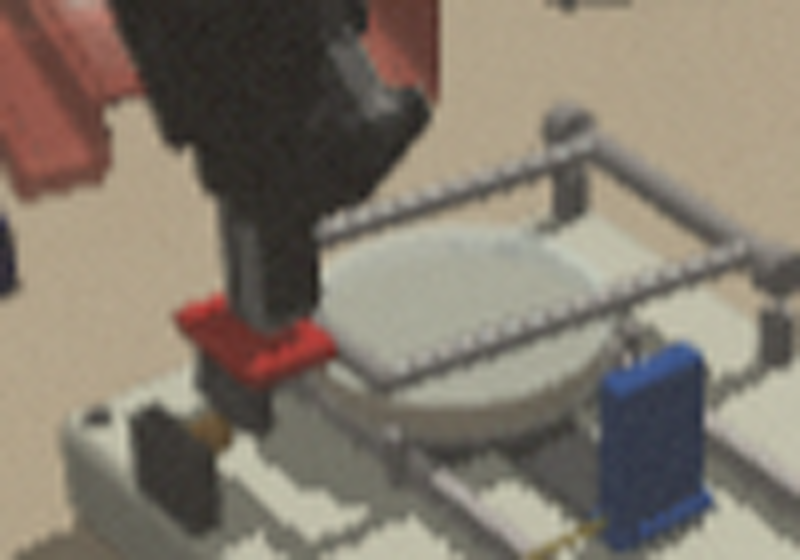

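The lever is at roughly 0.23 rad (pad centroid row 212.4, against about 216 expected when latched). I keep pressing.

Converted, 0.001 m is 0.02.

```bash
for i in 1 2 3 4 5; do python3 nudge.py '[0, 0, 0.02, 0, 0, 0, 0, 0.02, 0, 0, 0, 0, 0, 0, 0]' | egrep 'pos|ft_'
python3 - <<'E'
from rig import env, vision, order
from h import *
print(mask(vision.get_image('side'),'red',(255,185,300,235))[:2])
E
done
```

```text
position: [0.4447, -0.2088, 0.0752]
ft_force: [-1.5, -0.1, 6.1]
(array([276.35714286, 213.13265306]), array([268, 208,  19,  11,  98], dtype=int32))
position: [0.4446, -0.2088, 0.073]
ft_force: [-1.5, -0.0, 3.1]
(array([276.32352941, 213.94117647]), array([268, 208,  19,  12, 102], dtype=int32))
position: [0.4448, -0.2087, 0.0708]
ft_force: [-0.3, -0.1, 0.1]
(array([276.26666667, 214.74285714]), array([267, 209,  20,  12, 105], dtype=int32))
position: [0.4448, -0.2086, 0.0688]
ft_force: [-1.5, -0.2, -1.0]
(array([276.375     , 215.69230769]), array([268, 210,  19,  12, 104], dtype=int32))
position: [0.4447, -0.2087, 0.0669]
ft_force: [0.2, 0.3, 0.3]
(array([276.56410256, 217.2991453 ]), array([268, 212,  19,  11, 117], dtype=int32))
```

The detent rose to 6 N and then released. I lift and check.

Converted, -0.03 m is -0.6, -0.02 m is -0.4.

```bash
python3 nudge.py '[0, 0, -0.4, 0, 0, 0, 0, -0.6, 0, 0, 0, 0, -0.6, 0, 0, 0, 0, 0, 0, 0, 0, 0, 0, 0, 0]'
python3 - <<'E'
from rig import env, vision, order
from h import *
a=vision.get_image('side')
print(mask(a,'red',(255,185,300,235))[:2])
cv2.imwrite('pics/s3.png',cv2.resize(a['pixels'][120:250,235:405,::-1],(784,600),interpolation=cv2.INTER_CUBIC))
E
```

```text
time_s: 9.05
position: [0.4448, -0.2087, 0.1471]
tool_rot: [[0.965, 0.26, 0.001], [0.26, -0.965, -0.0], [0.0, 0.001, -1.0]]
ft_force: [0.5, 0.6, 0.2]
grip_width: -0.0002
gripper_force: 0.0
(array([276.84210526, 216.31578947]), array([268, 210,  19,  13, 152], dtype=int32))
```

View pics/s3.png

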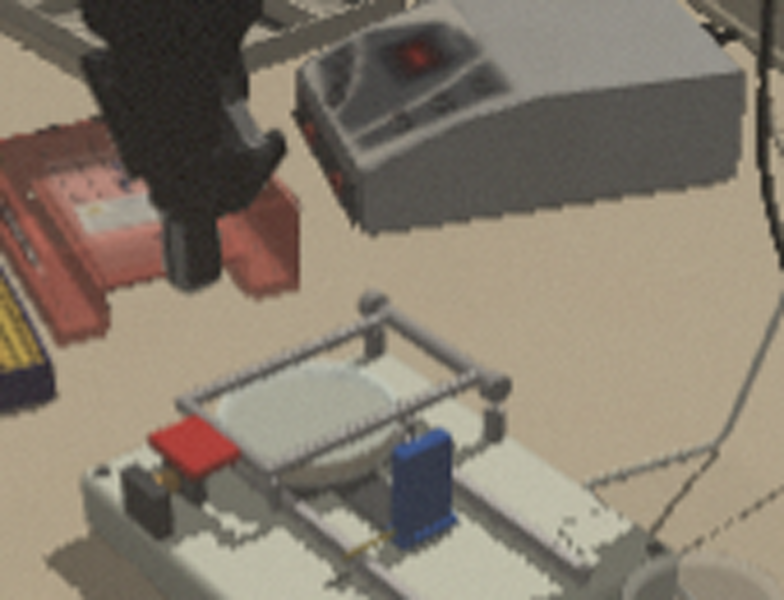

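Latched: the pad centroid is at row 216.3 as predicted, the fork is level over the dish, and the dish is undisturbed. The shut fingertips sit about 10 mm higher than the given offset implies, so I will check the height by camera. Now I move over the tab, open to 34 mm, and descend partway.

Converted, 0.0301 m is 0.602, 0.0205 m is 0.41.

```bash
python3 nudge.py '[0.412, 0.602, 0, 0, 0.034, 0.41, 0.602, 0, 0, 0.034, 0.41, 0.602, 0, 0, 0.034, 0, 0, 0, 0, 0.034, 0, 0, 0.4, 0, 0.034, 0, 0, 0.4, 0, 0.034, 0, 0, 0.4, 0, 0.034, 0, 0, 0.2, 0, 0.034, 0, 0, 0, 0, 0.034]'; python3 st.py
python3 - <<'E'
from rig import env, vision, order
from h import *
a=vision.get_image('side')
cv2.imwrite('pics/s4.png',cv2.resize(a['pixels'][130:250,245:405,::-1],(800,600),interpolation=cv2.INTER_CUBIC))
E
```

```text
time_s: 10.0
position: [0.5268, -0.2791, 0.0752]
tool_rot: [[0.965, 0.261, -0.003], [0.261, -0.965, 0.003], [-0.002, -0.003, -1.0]]
ft_force: [0.6, -0.4, 1.0]
grip_width: 0.034
gripper_force: 0.0
t 10.0 viewer xy mm [ -0.6 -44. ] z 0.0752 F [ 0.6 -0.4  1. ] w 0.034 gf 0.0
tool axes in viewer [[1.0, -0.0], [-0.0, -1.0]] q [-39.3  34.1  78.5   0.   67.7  35.6]
```

View pics/s4.png

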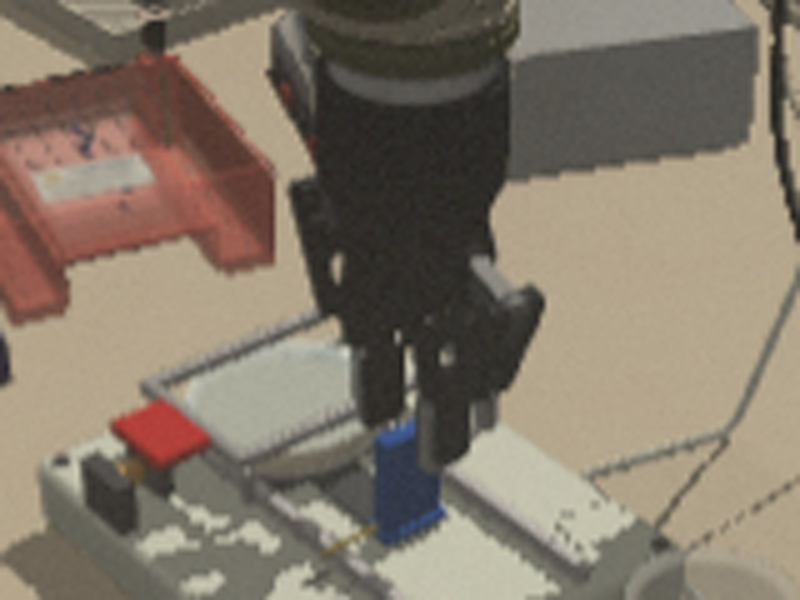

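The picture shows the near fingertip bottom at crop (445,468), beside the tab and just below its top edge. I compute its height.

Run:
```python
from rig import env, vision, order
from h import *
a=vision.get_image('side');O=np.array([.5159,-.2364]);y=.2637
R=np.array([[np.cos(y),-np.sin(y)],[np.sin(y),np.cos(y)]])
E=a['extrinsics'];rv=cv2.Rodrigues(E[:3,:3])[0]
P=lambda p:(cv2.projectPoints(np.array([[*(O+R@np.array(p[:2])),p[2]]]),rv,E[:3,3],np.array(a['K']),np.array(a['distortion']))[0].ravel()-[245,130])*5
for z in (.06,.07,.08,.09,.1):print(z,'near tip',P((0,-.044-.017-.007,z)),'far tip',P((0,-.044+.024,z)))
print('tabtop',P((0,-.045,.096)))
```

```text
0.06 near tip [442.80958307 518.69669698] far tip [372.93088133 466.01986221]
0.07 near tip [443.07284002 499.91175692] far tip [372.73065239 447.4803156 ]
0.08 near tip [443.33917439 480.87282596] far tip [372.52784438 428.69912326]
0.09 near tip [443.60863285 461.57515606] far tip [372.32241174 409.67195077]
0.1 near tip [443.88126277 442.01389346] far tip [372.11430792 390.39437195]
tabtop [408.89814054 424.66040051]
```

The tip is at about z 0.088, so roughly 12 mm above the TCP. I descend 20 mm and close gently.

Converted, 0.008 m is 0.16, 0.006 m is 0.12.

```bash
python3 nudge.py '[0, 0.02, 0.16, 0, 0.034, 0, 0, 0.12, 0, 0.034, 0, 0, 0.12, 0, 0.034, 0, 0, 0, 0, 0.034]';python3 nudge.py '[0, 0, 0, 0, 0, 0, 0, 0, 0, 0, 0, 0, 0, 0, 0, 0, 0, 0, 0, 0, 0, 0, 0, 0, 0]' 60; python3 st.py
```

```text
time_s: 10.5
position: [0.5276, -0.2806, 0.0561]
tool_rot: [[0.965, 0.26, -0.001], [0.26, -0.965, 0.001], [-0.001, -0.001, -1.0]]
ft_force: [0.5, -0.4, 0.4]
grip_width: 0.034
gripper_force: 0.0
time_s: 11.0
position: [0.528, -0.2807, 0.0573]
tool_rot: [[0.965, 0.261, 0.0], [0.261, -0.965, 0.0], [0.0, -0.0, -1.0]]
ft_force: [-1.2, 2.2, 3.8]
grip_width: 0.009
gripper_force: 59.2
t 11.0 viewer xy mm [  0.2 -45.9] z 0.0573 F [-1.2  2.2  3.8] w 0.009 gf 59.20969605445862
tool axes in viewer [[1.0, -0.0], [-0.0, -1.0]] q [-39.3  35.4  79.4   0.   65.2  35.6]
```

The tab is gripped. I draw it 28 mm first, then measure.

Converted, 0.004 m is 0.08.

```bash
python3 nudge.py '[0, 0.08, 0, 0, 0, 0, 0.08, 0, 0, 0, 0, 0.08, 0, 0, 0, 0, 0.08, 0, 0, 0, 0, 0.08, 0, 0, 0, 0, 0.08, 0, 0, 0, 0, 0.08, 0, 0, 0, 0, 0, 0, 0, 0, 0, 0, 0, 0, 0]'; python3 st.py
python3 - <<'E'
from rig import env, vision, order
from h import *
a=vision.get_image('side')
cv2.imwrite('pics/s5.png',cv2.resize(a['pixels'][190:260,285:375,::-1],(770,599),interpolation=cv2.INTER_CUBIC))
E
```

```text
time_s: 11.9
position: [0.5353, -0.3077, 0.0573]
tool_rot: [[0.966, 0.26, -0.0], [0.26, -0.965, 0.001], [0.0, -0.001, -1.0]]
ft_force: [-2.4, 6.6, 6.4]
grip_width: 0.0091
gripper_force: 59.7
t 11.9 viewer xy mm [  0.2 -73.9] z 0.0573 F [-2.4  6.6  6.4] w 0.0091 gf 59.74391520023346
tool axes in viewer [[1.0, -0.0], [-0.0, -1.0]] q [-40.9  37.   75.9   0.   67.1  34. ]
```

View pics/s5.png

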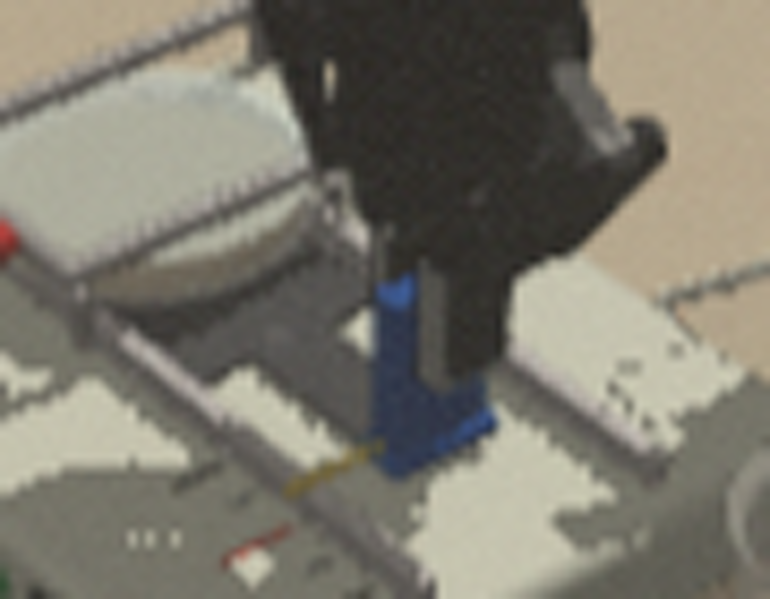

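The pointer tip (290,490) sits about 1 mm short of alignment with the red mark (258,546), once I allow for the parallax seen in the closed state. That agrees with the 28 mm travelled. I draw 2 mm more.

Converted, 0.002 m is 0.04.

```bash
python3 nudge.py '[0, 0.04, 0, 0, 0, 0, 0, 0, 0, 0, 0, 0, 0, 0, 0, 0, 0, 0, 0, 0]'; python3 st.py
python3 - <<'E'
from rig import env, vision, order
from h import *
a=vision.get_image('side');b=vision.get_image('top')
print(mask(a,'red',(255,185,300,235))[0])
x=[cv2.resize(a['pixels'][170:260,265:385,::-1],(400,300),interpolation=cv2.INTER_CUBIC),cv2.resize(b['pixels'][180:270,220:340,::-1],(400,300),interpolation=cv2.INTER_CUBIC)]
cv2.imwrite('pics/s6.png',cv2.resize(np.hstack(x),(800,300)))
E
```

```text
time_s: 12.35
position: [0.5358, -0.3094, 0.0573]
tool_rot: [[0.965, 0.261, -0.0], [0.261, -0.965, 0.001], [-0.0, -0.001, -1.0]]
ft_force: [-2.3, 6.6, 6.0]
grip_width: 0.0089
gripper_force: 59.8
t 12.35 viewer xy mm [  0.1 -75.6] z 0.0573 F [-2.3  6.6  6. ] w 0.0089 gf 59.75780725479126
tool axes in viewer [[1.0, -0.0], [-0.0, -1.0]] q [-41.   37.2  75.7   0.   67.2  33.9]
[276.78666667 216.34      ]
```

View pics/s6.png

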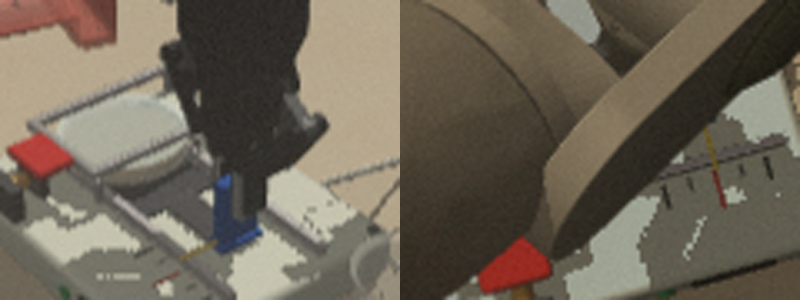

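In the top view the yellow pointer runs straight into the long red mark at (716,175). The lever is still latched (pad centroid row 216.3), and the dish is in place. The grip holds steady at 60 N, so I hand it in.

```bash
python3 -c "
from rig import env, vision, order
print(order.close_job())"
```

```text
the job is handed in; nothing more can be done
None
```

The clamp lever is latched down over the dish, and the gripper is holding the shutter tab at half open with the pointer on the red mark. The job was handed in at about 12.4 s; the hand-in call returned no verdict.

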